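Weigh the shallot basket on the sprung hanging scale

ROBOT

A 6-joint arm with a two-finger parallel gripper is mounted at the origin on the work surface. World frame = base frame: x ahead of the robot, y to its left, z up, the work surface at z = 0. Lengths are in m, angles in rad, forces in N, time in s.
With the tool pointing down it reaches from about 0.15 to 0.775 m from the base axis. Payload 6.1 kg.
Tool frame: the origin (TCP) lies between the finger pads; the fingertips stand r.tip_reach ahead of it and the grasp point (between the pads) lies 2 mm behind it (r.tip_reach is the distance from the TCP to the fingertips, in m); y points along the fingers, z is the direction in which the jaws open and shut, and the axes are right-handed (so a half turn about y gives the same grasp; the last joint's range is limited). The gripper opens to 85 mm and grips with 20 to 120 N. Pads are 22 mm wide; open, the fingers measure 114 mm over their backs; the gripper's body (76 mm by 85 mm) begins 54 mm behind the grasp point. The pads swing forward as they close: fully open they stand 13 mm farther back than shut.
Start: joints at [0, 0.126, -0.04, 1.405, 0, 1.571], TCP at [0.525, -0, 0.248] pointing down, gripper open.
Joint ranges: [-2.72, 2.72], [-0.95, 1.95], [-1.27, 1.35], [-1.78, 2.02], [-1.46, 1.47], [-3.14, 3.14]. Speed limits (rad/s): [2.39, 2.39, 3.01, 3.14, 3.14, 3.14].

INTERFACE

Orientations are given as a 3x3 rotation matrix whose columns are the frame's x, y, z axes.
In Python, from plant import r gives the robot as it stands. The module is installed in compiled form; this text tells all that it offers.
- The arm moves only by the tool move_arm, never from a script. Its argument "targets" is a list of rows, each an object of numbers: "x", "y", "z": the shift along the world's x, y, z in mm; "wx", "wy", "wz": the turn, a rotation vector about the world's x, y, z in degrees. A call has 1 to 10 rows; each row shifts and turns the pose as measured when the row begins; what a row does not reach is not made up. A row lasts 1/8 s, in which the tool goes at most 62.5 mm and 10.7 degrees, less where a joint would pass 70% of its speed; a pose out of reach is approached as far as the arm can. A call with a gripper value outside its range is refused whole. "hand" is the finger opening in mm, from 0 to 85.4, set as the call begins (left out, the last holds). The fingers move at their own pace and stop on an object; the grip force is fixed at half the most. Time passes only in rows, so rows that do not move let the fingers close. It gives the time, the measured TCP pose, the force and the opening at its end, in the units of the state.
- r.sense(): the state, without advancing time (a new reading comes with each control period).
- r.get_image(name): name is "scene" or "side" or "wrist"; returns a dict with "color" (384x512x3 uint8, red, green, blue), "camera_matrix" (3x3 intrinsics, pixels), "rvec" (rotation vector, rad) and "tvec" (3), from world to camera coordinates, as OpenCV has them; the wrist camera has in their place "tool_from_camera" (4x4, takes a point from camera to tool coordinates, whose origin is the TCP and whose axes are the tool frame's). Camera axes: x right, y down, z forward; pixel columns grow to the right and rows downward; lengths in m; the calibration is good to about 2 mm. A picture is of the moment at which its call begins: read the wrist's pose just before it. There is no depth.
- r.job_done(): hands the job in, once; it reports no verdict.
The state is a dict: "clock": time; "joint_positions": joint angles; "joint_vel": joint speeds; "effort": joint torques, N m; "position": TCP position; "ee_rot": TCP orientation; "contact_force": force on the tool from outside, world axes, zero at the start; "torque": the same for the moment, N m; "opening": opening from 0.0 (shut) to 1.0 (fully open).
Only numpy, scipy, OpenCV 4.12 (cv2) and the standard library are available. Lean on these libraries where they do the work, as an engineer would, in place of code of your own. Each camera call takes 0.05 s, during which the arm holds its last target. There are 200 camera calls.

TASK

Pick up the wire basket of shallots by its bail, keep it upright, and hang the bail in both prongs of the hanging scale's hook. Still holding it, let it down slowly until the scale alone carries the weight, and only then let go, so that the pointer neither jumps up nor drops and the scale is not pulled past its load, and leave the basket hanging with the pointer at rest. Do not push on the scale with the hand, and leave the other things on the sill where they are.

Things in the scene. Friction and masses are not known exactly. Their poses are not given: they have to be found in the camera images.
- basket: Loose rigid wire basket of shallots, 100 mm (its x) by 130 mm (its y), walls 55 mm high, upright on the sill. Hidden weight, 0.3 to 0.95 kg, centred and low. Origin: centre of the underside, z up. A rigid bail stands over it in its y-z plane: uprights at y = +-63 mm joined by a level round steel bar, 8 mm thick, along y.
- bail (a point): Middle of the bail's bar, on its centre line, 135 mm above the basket's underside; axes as the basket's. Here the bar carries a round wooden sleeve, 12 mm thick and 50 mm long along y: the place to grip, fingers closing along the basket's x.
- scale: Fixed hanging scale. Origin: under its foot (x -70 to 60, y +-60 mm, 14 mm high). White column 34 x 46 mm at x = 20 mm, 362 mm high with knob; graduated plate on its +y side. From a carriage on the column a sprung twin hook reaches to the scale's -x, roughly to the robot: two 6 mm rods (prongs) at y = +-45 mm, open between. Tips at x = -155 mm.
- hook_seat (a point): Middle of the bail's bar when hung, midway between the prongs: scale's x -140 mm, y 0, z 300 mm minus the pointer reading. Moves with the hook; axes as the scale's, the hung bar lies along y. At it each prong dips in a U open to above, clear width along x 23 mm at the mouth, 10 mm at the bottom; prongs and tips stand 23 mm above it, so the bail is brought over the tips from the scale's -x.
- hook (a joint): Pointer: travel of the sprung hook down, m. 0 empty, stop at 0.13. Spring about 90 N/m, 0.15 N preload, lightly damped: 0.3 kg settles at 31 mm, 0.95 kg at 102 mm. While the basket is held it only follows the hand; the scale carries all when the hand feels no weight. Jarred if ever faster than 70 mm/s up or down (as by letting go over 0.7 N out of balance); overloaded past 118 mm.
- strainer: Bystander: steel sink strainer basket, 80 mm across, 40 mm high, origin under its centre.
- spoon_rest: Bystander: white glazed spoon rest, 104 mm across, 13 mm high, short tab to its -x, origin under its centre.
- peg: Bystander: lime plastic clothes peg, 75 x 15 x 11 mm along its x, origin under its centre.
- opener: Bystander: chrome bottle opener lying flat, 120 mm along its x, 6 mm thick, origin near its middle.
- mug: Bystander: ceramic mug, 80 mm across, 90 mm high, origin under its centre.

How it is judged:
By the outcome, as a careful person would: the job done as asked, in the order asked, and still so for the second after the job is handed in, with the robot touching nothing.
It also fails if it takes over 72 s, if anything falls off the work surface, if the arm or the gripper's body presses on something with over 40 N, if the wrist force passes 120 N, or if a joint passes its speed limit or range.

## Working session

There is one attempt and no reset: what is moved stays moved. The work goes in short steps, Python scripts to look and compute and a tool call to move; the robot and the scene stay as the last step left them, time stands still between calls to the robot, and variables do not carry over. Pictures are saved under pics/ and viewed, about 8 in all and at most 12, crops included, and the job is handed in when it is done.

Besides the shell and the picture viewer there is one more tool, called after "Request:" as name(argument=value, ...), one argument or row to a line, values as JSON. move_arm: Moves the arm, as the interface text tells. Its arguments: {"type":"object","properties":{"targets":{"type":"array","items":{"type":"object","properties":{"x":{"type":"number"},"y":{"type":"number"},"z":{"type":"number"},"wx":{"type":"number"},"wy":{"type":"number"},"wz":{"type":"number"}}}},"hand":{"type":"number"}},"required":["targets"]}

```bash
mkdir -p pics
cat > h.py <<'E'
import numpy as np, cv2
from plant import r
def snap(n,f):
    d=r.get_image(n); cv2.imwrite('pics/'+f,d['color'][...,::-1]); np.savez('pics/'+f[:-4],**{k:v for k,v in d.items()}); return d
def ray(d,u,v):
    K=d['camera_matrix']; R=cv2.Rodrigues(np.array(d['rvec'],float))[0]; t=np.array(d['tvec'],float).ravel()
    return -R.T@t, R.T@(np.linalg.inv(K)@[u,v,1])
def onz(d,u,v,z):
    c,w=ray(d,u,v); return c+w*(z-c[2])/w[2]
def proj(d,P):
    return cv2.projectPoints(np.array(P,float).reshape(-1,3),np.array(d['rvec'],float),np.array(d['tvec'],float),d['camera_matrix'],None)[0][:,0]
def tri(l):
    A=0;b=0
    for d,u,v in l:
        c,w=ray(d,u,v); w=w/np.linalg.norm(w); M=np.eye(3)-np.outer(w,w); A=A+M;b=b+M@c
    return np.linalg.solve(A,b)
E
python3 - <<'E'
from h import *
a=snap('scene','a.png');b=snap('side','b.png')
for d in(a,b):print(ray(d,256,192))
s=r.sense();print(s,r.tip_reach)
i=np.hstack([cv2.resize(x['color'],None,fx=1,fy=1) for x in(a,b)])
for n,d in(('a2',a),('b2',b)): cv2.imwrite(f'pics/{n}.png',cv2.resize(d['color'][...,::-1],(800,600),interpolation=cv2.INTER_CUBIC))
E
```

```text
(array([ 1.08094388, -0.1035642 ,  0.93781868]), array([-0.57017214,  0.06090409, -0.81940568]))
(array([0.15061007, 0.49885536, 0.59387306]), array([ 0.51190809, -0.68267013, -0.5217275 ]))
{'clock': 0.1, 'joint_positions': array([ 2.63967503e-05,  1.26348108e-01, -4.04900714e-02,  1.40536244e+00,
        7.30477476e-07,  1.57081915e+00]), 'joint_vel': array([-0.00081432, -0.0022125 ,  0.00433514, -0.00075451,  0.00022056,
       -0.00010343]), 'effort': array([-1.61755201e-03, -4.36907172e+01,  3.53606522e+01,  1.36335523e-02,
       -5.14612566e-05,  1.73892335e-06]), 'position': array([5.24681438e-01, 1.40533229e-05, 2.47599140e-01]), 'ee_rot': array([[ 3.57658687e-06, -1.40429540e-03,  9.99999014e-01],
       [-1.00000000e+00,  6.93408641e-07,  3.57756415e-06],
       [-6.98431914e-07, -9.99999014e-01, -1.40429539e-03]]), 'contact_force': array([-0.18219446,  0.64417489,  0.65709666]), 'torque': array([0.01366687, 0.00124997, 0.00382887]), 'opening': 1.0063694724784267} 0.017
```

View pics/a2.png

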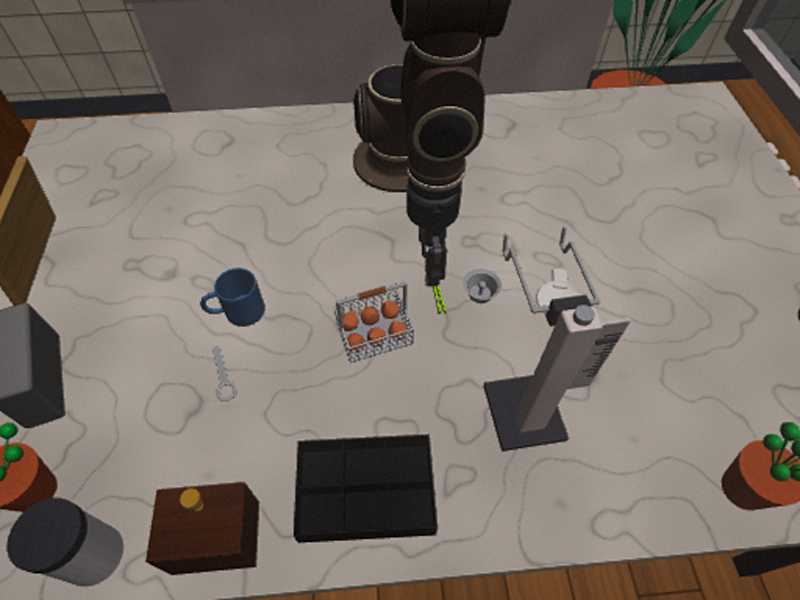

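View pics/b2.png

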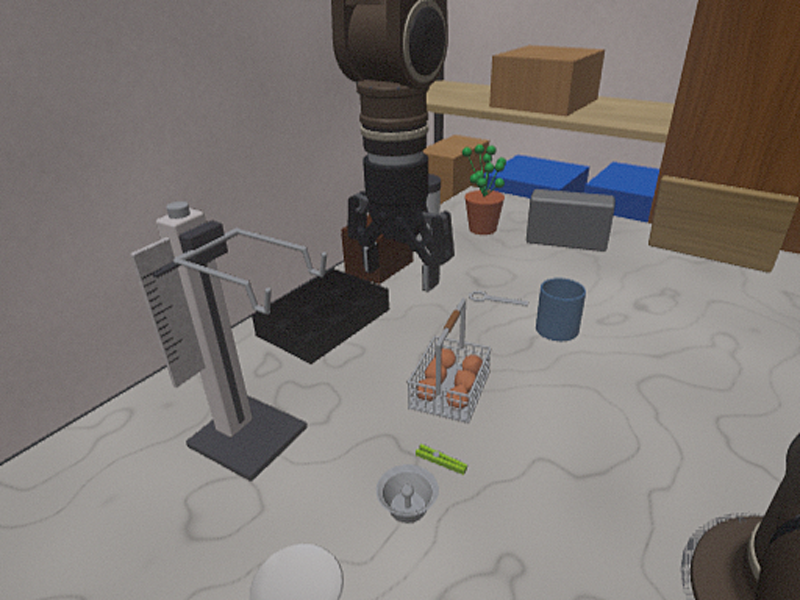

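Scene (800x600 scaling): basket bail at about (372,293), scale foot (527,410), hook tips at (506,240) and (565,235). Side: sleeve at (453,322), hook tips at (266,303) and (323,272). I'll enlarge these for exact pixels.

Run:
```python
from h import *
a=cv2.imread('pics/a.png');b=cv2.imread('pics/b.png')
def c(i,x,y,w,h):return cv2.resize(i[y:y+h,x:x+w],(400,300),interpolation=cv2.INTER_CUBIC)
# crops 80x60 -> x5
o=np.vstack([np.hstack([c(a,205,175,80,60),c(a,310,140,80,60)]),np.hstack([c(b,255,185,80,60),c(b,145,150,80,60)])])
cv2.imwrite('pics/c.png',o)
o=np.hstack([c(a,305,235,80,60),c(b,110,250,100,75)])
cv2.imwrite('pics/d.png',o)
```

```text
(no output)
```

View pics/c.png

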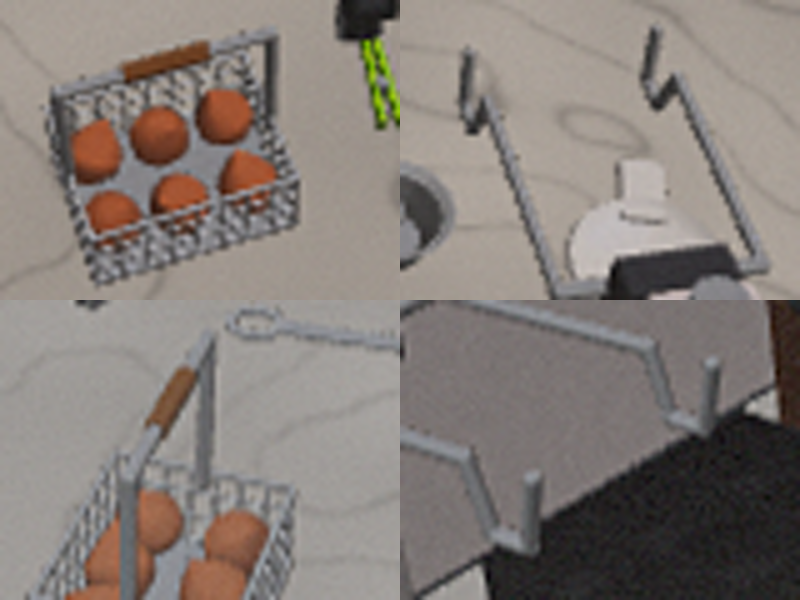

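View pics/d.png

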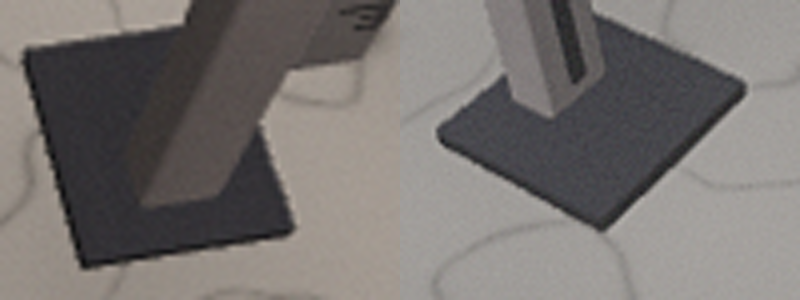

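Run:
```python
from h import *
np.set_printoptions(precision=4,suppress=True)
L=lambda f:dict(np.load(f'pics/{f}.npz'))
a,b=L('a'),L('b')
f=lambda d,x0,y0,x,y,s=5:(d,(x+.5)/s-.5+x0,(y+.5)/s-.5+y0)
def T(n,pa,pb,oa,ob):
    l=[f(a,*oa,*pa),f(b,*ob,*pb)];P=tri(l)
    print(n,P,[np.round(proj(d,P)[0]-[u,v],1) for d,u,v in l]);return P
oa,ob=(205,175),(255,185)
s=T('sleeve',(166,61),(172,96),oa,ob)
e1=T('bar-y',(57,90),(211,37),oa,ob);e2=T('bar+y',(271,36),(130,172),oa,ob)
e=e2-e1;print(np.linalg.norm(e),np.degrees(np.arctan2(-e[0],e[1])),(e1+e2)/2)
for p in[(166,61),(57,90),(271,36)]:print(onz(*f(a,*oa,*p),.135))
for p in[(172,96),(211,37),(130,172)]:print(onz(*f(b,*ob,*p),.135))
oa,ob=(310,140),(145,150)
t1=T('tip-',(68,50),(312,62),oa,ob);t2=T('tip+',(255,30),(133,175),oa,ob)
u1=T('u-',(70,124),(292,125),oa,ob);u2=T('u+',(258,102),(117,244),oa,ob)
for q in(t2-t1,u2-u1):print(np.linalg.norm(q),np.degrees(np.arctan2(-q[0],q[1])))
print((t1+t2)/2,(u1+u2)/2)
print('foot a');
for p in[(25,50),(82,268),(293,230)]:print(onz(*f(a,305,235,*p),.014))
print('foot b')
for p in[(38,130),(200,228),(345,88)]:print(onz(*f(b,110,250,*p,4),.014))
```

```text
sleeve [ 0.5014 -0.094   0.1387] [array([-0.4, -0.4]), array([-0.6,  0.3])]
bar-y [ 0.5146 -0.1546  0.1362] [array([-0.2, -0.2]), array([-0.3,  0.2])]
bar+y [ 0.4872 -0.0343  0.1363] [array([-0.6, -0.5]), array([-0.8,  0.4])]
0.12342075455367357 12.845787177916835 [ 0.5009 -0.0944  0.1362]
[ 0.5002 -0.0928  0.135 ]
[ 0.5146 -0.1541  0.135 ]
[ 0.4881 -0.0327  0.135 ]
[ 0.5038 -0.1009  0.135 ]
[ 0.5153 -0.1574  0.135 ]
[ 0.4874 -0.0382  0.135 ]
tip- [0.5475 0.1083 0.322 ] [array([0.1, 0.1]), array([ 0.2, -0.1])]
tip+ [0.5421 0.1972 0.3215] [array([-0.1, -0. ]), array([-0.2,  0. ])]
u- [0.5645 0.1087 0.2912] [array([-0.8, -0.5]), array([-1.1,  0.4])]
u+ [0.5584 0.1995 0.2906] [array([-1.2, -0.5]), array([-1.9,  0.5])]
0.08913617556265366 3.4833057880705756
0.09106366648480331 3.85430755720796
[0.5448 0.1527 0.3217] [0.5614 0.1541 0.2909]
foot a
[0.6359 0.1016 0.014 ]
[0.7662 0.1088 0.014 ]
[0.7553 0.2268 0.014 ]
foot b
[0.7506 0.2277 0.014 ]
[0.6196 0.2228 0.014 ]
[0.6288 0.1055 0.014 ]
```

Bail middle ≈ (0.501, −0.095, 0.135), yaw ≈ 12.8°. Hook seat ≈ (0.560, 0.154, 0.300), scale yaw ≈ 3.7°. Moving above the bail.

Request:
move_arm(
  targets=[
    {"x": -8,"y": -32,"z": -10,"wz": 4.3},
    {"x": -8,"y": -32,"z": -10,"wz": 4.3},
    {"x": -8,"y": -31,"z": -20,"wz": 4.2},
    {},
    {},
  ],
  hand=85,
)

```text
invalid input
```

Run:
```python
from h import *
s=r.sense(); d=snap('wrist','w1.png')
np.savez('pics/w1s',p=s['position'],R=s['ee_rot'])
print(s['position'],np.degrees(np.arctan2(s['ee_rot'][1,2],s['ee_rot'][0,2])),s['contact_force'],d['tool_from_camera'])
```

```text
[5.24681438e-01 1.40533229e-05 2.47599140e-01] 0.00020497952896927628 [-0.18219446  0.64417489  0.65709666] [[-3.28475283e-04  9.56309323e-01  2.92356581e-01 -7.52233967e-02]
 [ 8.28150596e-04 -2.92356236e-01  9.56309126e-01 -1.26052342e-01]
 [ 9.99999603e-01  5.56239188e-04 -6.95936339e-04  2.52500980e-04]
 [ 0.00000000e+00  0.00000000e+00  0.00000000e+00  1.00000000e+00]]
```

View pics/w1.png

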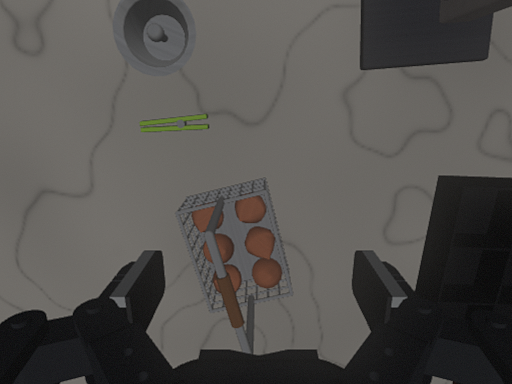

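The move was refused, probably for its empty rows. The wrist view from the start pose shows the bail at about (228,290) px. I'll resend with every field filled in.

Request:
move_arm(
  targets=[
    {"x": -8,"y": -32,"z": -10,"wx": 0,"wy": 0,"wz": 4.3},
    {"x": -8,"y": -32,"z": -10,"wx": 0,"wy": 0,"wz": 4.3},
    {"x": -8,"y": -31,"z": -20,"wx": 0,"wy": 0,"wz": 4.2},
    {"x": 0,"y": 0,"z": 0,"wx": 0,"wy": 0,"wz": 0},
  ],
  hand=85,
)

```text
clock: 0.65
position: [0.4997, -0.0968, 0.2054]
ee_rot: [[0.23, -0.003, 0.973], [-0.973, 0.0, 0.23], [-0.001, -1.0, -0.003]]
contact_force: [0.2, -0.1, 0.0]
opening: 0.995
```

Run:
```python
from h import *
s=r.sense(); d=snap('wrist','w2.png')
np.savez('pics/w2s',p=s['position'],R=s['ee_rot'])
print(s['position'],np.degrees(np.arctan2(s['ee_rot'][1,2],s['ee_rot'][0,2])),s['contact_force'])
print(s['ee_rot'],s['clock'])
```

```text
[ 0.49968975 -0.09677858  0.20543757] 13.30447521068835 [ 0.23953314 -0.12695726  0.01927904]
[[ 2.30123000e-01 -2.96094959e-03  9.73157047e-01]
 [-9.73161073e-01  2.90882279e-04  2.30124837e-01]
 [-9.64462181e-04 -9.99995574e-01 -2.81454217e-03]] 0.65
```

View pics/w2.png

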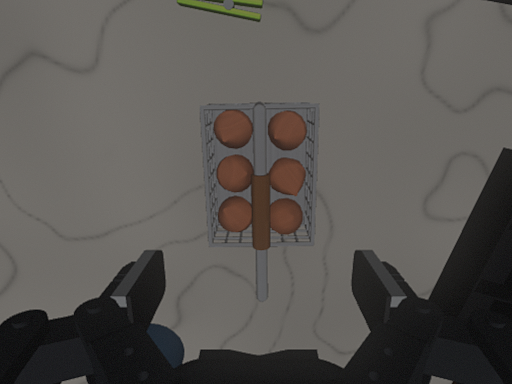

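Sleeve ends at (261,175) and (261,249), and the bar runs (259,105) to (262,300), nicely between the fingers. Working out the offset.

Run:
```python
from h import *
d=np.load('pics/w2.npz');s=np.load('pics/w2s.npz')
T=d['tool_from_camera']
def g(u,v,z=.135):
    w=s['R']@T[:3,:3]@np.linalg.inv(d['camera_matrix'])@[u,v,1]; c=s['p']+s['R']@T[:3,3]
    return c+w*(z-c[2])/w[2]
for p in[(261,175),(261,249),(259,105),(262,300)]:print(g(*p))
m=(g(261,175)+g(261,249))/2;e=g(259,105)-g(262,300)
print(m,s['p'],(s['p']-m)*1000,np.degrees(np.arctan2(-e[0],e[1])))
```

```text
[ 0.49518631 -0.0695561   0.135     ]
[ 0.50710093 -0.11928166  0.135     ]
[ 0.4841856  -0.02869454  0.135     ]
[ 0.51707975 -0.15788624  0.135     ]
[ 0.50114362 -0.09441888  0.135     ] [ 0.49968975 -0.09677858  0.20543757] [-1.45387043 -2.35969636 70.43757178] 14.284840047296397
```

Request:
move_arm(
  targets=[
    {"x": 1.4,"y": 2.4,"z": -30,"wx": 0,"wy": 0,"wz": 0.6},
    {"x": 0,"y": 0,"z": -30,"wx": 0,"wy": 0,"wz": 0},
    {"x": 0,"y": 0,"z": -12,"wx": 0,"wy": 0,"wz": 0},
    {"x": 0,"y": 0,"z": 0,"wx": 0,"wy": 0,"wz": 0},
  ],
)

```text
clock: 1.2
position: [0.5044, -0.0911, 0.136]
ee_rot: [[0.241, 0.004, 0.97], [-0.97, 0.001, 0.241], [0.0, -1.0, 0.004]]
contact_force: [-0.1, -0.3, 0.2]
opening: 0.995
```

Request:
move_arm(
  targets=[
    {"x": 0,"y": 0,"z": 0},
    {"x": 0,"y": 0,"z": 0},
    {"x": 0,"y": 0,"z": 0},
    {"x": 0,"y": 0,"z": 0},
    {"x": 0,"y": 0,"z": 0},
    {"x": 0,"y": 0,"z": 0},
  ],
  hand=0,
)

```text
invalid input
```

Request:
move_arm(
  targets=[
    {"x": -3,"y": -3,"z": -3,"wx": 0,"wy": 0,"wz": 0},
    {"x": 0,"y": 0,"z": 0,"wx": 0,"wy": 0,"wz": 0},
  ],
)

```text
clock: 1.45
position: [0.5025, -0.094, 0.1349]
ee_rot: [[0.242, 0.007, 0.97], [-0.97, 0.0, 0.242], [0.001, -1.0, 0.007]]
contact_force: [0.2, -0.1, 0.5]
opening: 0.994
```

Request:
move_arm(
  targets=[
    {"x": 0,"y": 0,"z": 0,"wx": 0,"wy": 0,"wz": 0},
    {"x": 0,"y": 0,"z": 0,"wx": 0,"wy": 0,"wz": 0},
    {"x": 0,"y": 0,"z": 0,"wx": 0,"wy": 0,"wz": 0},
    {"x": 0,"y": 0,"z": 0,"wx": 0,"wy": 0,"wz": 0},
    {"x": 0,"y": 0,"z": 0,"wx": 0,"wy": 0,"wz": 0},
    {"x": 0,"y": 0,"z": 0,"wx": 0,"wy": 0,"wz": 0},
  ],
  hand=0,
)

```text
clock: 2.2
position: [0.5019, -0.0947, 0.1362]
ee_rot: [[0.241, 0.007, 0.971], [-0.971, -0.001, 0.241], [0.003, -1.0, 0.006]]
contact_force: [-3.4, -1.2, 1.1]
opening: 0.115
```

Request:
move_arm(
  targets=[
    {"x": 0,"y": 0,"z": 0,"wx": 0,"wy": 0,"wz": 0},
    {"x": 0,"y": 0,"z": 0,"wx": 0,"wy": 0,"wz": 0},
    {"x": 0,"y": 0,"z": 5,"wx": 0,"wy": 0,"wz": 0},
    {"x": 0,"y": 0,"z": 10,"wx": 0,"wy": 0,"wz": 0},
    {"x": 0,"y": 0,"z": 10,"wx": 0,"wy": 0,"wz": 0},
    {"x": 0,"y": 0,"z": 0,"wx": 0,"wy": 0,"wz": 0},
  ],
)

```text
clock: 2.95
position: [0.5007, -0.094, 0.1599]
ee_rot: [[0.241, 0.002, 0.97], [-0.971, 0.001, 0.241], [-0.001, -1.0, 0.002]]
contact_force: [-0.1, -0.6, -9.0]
opening: 0.117
```

Request:
move_arm(
  targets=[
    {"x": -5,"y": 0,"z": 22,"wx": 0,"wy": 0,"wz": 0},
    {"x": -6,"y": 0,"z": 22,"wx": 0,"wy": 0,"wz": 0},
    {"x": -6,"y": 0,"z": 22,"wx": 0,"wy": 0,"wz": 0},
    {"x": -6,"y": 0,"z": 22,"wx": 0,"wy": 0,"wz": 0},
    {"x": -6,"y": 0,"z": 22,"wx": 0,"wy": 0,"wz": 0},
    {"x": -6,"y": 0,"z": 22,"wx": 0,"wy": 0,"wz": 0},
    {"x": -6,"y": 0,"z": 22,"wx": 0,"wy": 0,"wz": 0},
    {"x": -5,"y": 0,"z": 16,"wx": 0,"wy": 0,"wz": 0},
    {"x": 0,"y": 0,"z": 8,"wx": 0,"wy": 0,"wz": 0},
    {"x": 0,"y": 0,"z": 0,"wx": 0,"wy": 0,"wz": 0},
  ],
)

```text
clock: 4.2
position: [0.4524, -0.0934, 0.3412]
ee_rot: [[0.241, -0.001, 0.97], [-0.97, 0.002, 0.241], [-0.002, -1.0, -0.0]]
contact_force: [-0.3, -0.2, -9.4]
opening: 0.114
```

Request:
move_arm(
  targets=[
    {"x": 0,"y": 12,"z": 0,"wx": 0,"wy": 0,"wz": -1},
    {"x": 0,"y": 24,"z": 0,"wx": 0,"wy": 0,"wz": -1.2},
    {"x": 0,"y": 30,"z": 0,"wx": 0,"wy": 0,"wz": -1.2},
    {"x": 0,"y": 30,"z": 0,"wx": 0,"wy": 0,"wz": -1.2},
    {"x": 0,"y": 30,"z": 0,"wx": 0,"wy": 0,"wz": -1.2},
    {"x": 0,"y": 30,"z": 0,"wx": 0,"wy": 0,"wz": -1.2},
    {"x": 0,"y": 30,"z": 0,"wx": 0,"wy": 0,"wz": -1.2},
    {"x": 0,"y": 22,"z": 0,"wx": 0,"wy": 0,"wz": -1},
    {"x": 0,"y": 10,"z": 0,"wx": 0,"wy": 0,"wz": 0},
    {"x": 0,"y": 0,"z": 0,"wx": 0,"wy": 0,"wz": 0},
  ],
)

```text
clock: 5.45
position: [0.4523, 0.131, 0.3306]
ee_rot: [[0.077, -0.015, 0.997], [-0.997, 0.001, 0.077], [-0.002, -1.0, -0.015]]
contact_force: [-0.3, 0.1, -8.3]
opening: 0.113
```

Request:
move_arm(
  targets=[
    {"x": 0,"y": 8,"z": 7,"wx": 0,"wy": -0.8,"wz": -0.7},
    {"x": 0,"y": 6,"z": 6,"wx": 0,"wy": 0,"wz": 0},
    {"x": 0,"y": 0,"z": 2,"wx": 0,"wy": 0,"wz": 0},
    {"x": 0,"y": 0,"z": 0,"wx": 0,"wy": 0,"wz": 0},
    {"x": 0,"y": 0,"z": 0,"wx": 0,"wy": 0,"wz": 0},
  ],
)

```text
clock: 6.08
position: [0.4526, 0.1438, 0.3471]
ee_rot: [[0.061, 0.001, 0.998], [-0.998, 0.0, 0.061], [-0.0, -1.0, 0.001]]
contact_force: [0.6, -1.2, -8.8]
opening: 0.112
```

Run:
```python
from h import *
s=r.sense();a=snap('scene','a3.png');b=snap('side','b3.png')
print(s['position'],s['ee_rot'],s['contact_force'],s['torque'],s['clock'])
def c(d,P,w,h):
    x,y=(int(k) for k in proj(d,P)[0]);x-=w//2;y-=h//2;print(x,y)
    return cv2.resize(d['color'][y:y+h,x:x+w,::-1],(400,300),interpolation=cv2.INTER_CUBIC)
P=(s['position']+[.5598,.1537,.3])/2-[0,0,.03]
cv2.imwrite('pics/e.png',np.hstack([c(a,P,160,120),c(b,P,160,120)]))
```

```text
[0.45256333 0.14383983 0.34705043] [[ 6.14809708e-02  7.82815653e-04  9.98107949e-01]
 [-9.98108202e-01  3.75253546e-04  6.14806921e-02]
 [-3.26415499e-04 -9.99999623e-01  8.04405677e-04]] [ 0.56274356 -1.23935126 -8.84928696] [-0.05694902 -0.02565763  0.01434011] 6.075
254 83
130 132
```

View pics/e.png

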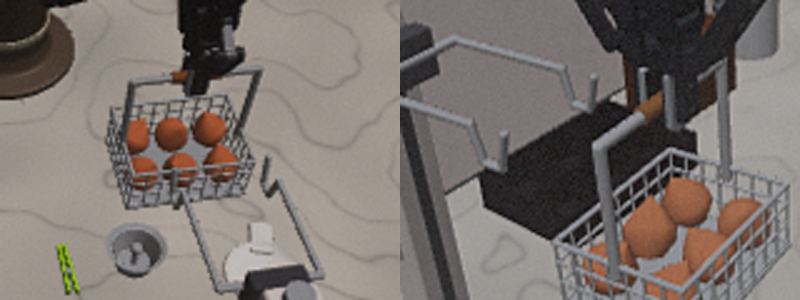

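Basket hangs level and upright in the hand. Bar ends: scene crop (129,82) and (262,70); side crop (203,146) and (322,64). The prong tips lie between the uprights.

Run:
```python
from h import *
L=lambda f:dict(np.load(f'pics/{f}.npz'))
a,b=L('a3'),L('b3')
f=lambda d,x0,y0,x,y,s=2.5:(d,(x+.5)/s-.5+x0,(y+.5)/s-.5+y0)
P=[tri([f(a,254,83,*p),f(b,130,132,*q)]) for p,q in(((131,83),(322,66)),((260,71),(203,146)))]
e=P[1]-P[0];print(P,e,np.degrees(np.arctan2(-e[0],e[1])),sum(P)/2)
T=[tri([f(a,254,83,*p),f(b,130,132,*q)]) for p,q in(((176,168),(192,76)),((267,157),(104,131)))]
print('tips',T)
```

```text
[array([0.45555321, 0.08178879, 0.34275967]), array([0.45050867, 0.20627745, 0.34532028])] [-0.00504453  0.12448867  0.00256061] 2.3204718985215598 [0.45303094 0.14403312 0.34403998]
tips [array([0.54807368, 0.10971799, 0.32200853]), array([0.5422359 , 0.19676026, 0.32209272])]
```

Request:
move_arm(
  targets=[
    {"x": 6,"y": 1,"z": 0.5,"wx": 0,"wy": 0,"wz": 0},
    {"x": 9,"y": 1,"z": 0.5,"wx": 0,"wy": 0,"wz": 0},
    {"x": 9,"y": 1,"z": 0.5,"wx": 0,"wy": 0,"wz": 0},
    {"x": 9,"y": 1,"z": 0.5,"wx": 0,"wy": 0,"wz": 0},
    {"x": 9,"y": 1,"z": 0.5,"wx": 0,"wy": 0,"wz": 0},
    {"x": 9,"y": 1,"z": 0.5,"wx": 0,"wy": 0,"wz": 0},
    {"x": 6,"y": 1,"z": 0.5,"wx": 0,"wy": 0,"wz": 0},
    {"x": 0,"y": 0,"z": 0,"wx": 0,"wy": 0,"wz": 0},
  ],
)

```text
clock: 7.18
position: [0.5146, 0.1513, 0.3495]
ee_rot: [[0.061, -0.001, 0.998], [-0.998, -0.0, 0.061], [0.0, -1.0, -0.001]]
contact_force: [-0.5, -0.3, -9.0]
opening: 0.116
```

Good tracking. Going on over the seat.

Request:
move_arm(
  targets=[
    {"x": 6,"y": 0.4,"z": 0,"wx": 0,"wy": 0,"wz": 0},
    {"x": 9,"y": 0.4,"z": 0,"wx": 0,"wy": 0,"wz": 0},
    {"x": 9,"y": 0.4,"z": 0,"wx": 0,"wy": 0,"wz": 0},
    {"x": 9,"y": 0.4,"z": 0,"wx": 0,"wy": 0,"wz": 0},
    {"x": 7,"y": 0.4,"z": 0,"wx": 0,"wy": 0,"wz": 0},
    {"x": 4,"y": 0.4,"z": 0,"wx": 0,"wy": 0,"wz": 0.2},
    {"x": 0,"y": 0,"z": 0,"wx": 0,"wy": 0,"wz": 0},
    {"x": 0,"y": 0,"z": 0,"wx": 0,"wy": 0,"wz": 0},
  ],
)

```text
clock: 8.18
position: [0.5615, 0.1538, 0.3493]
ee_rot: [[0.065, -0.001, 0.998], [-0.998, -0.0, 0.065], [0.0, -1.0, -0.001]]
contact_force: [0.2, 0.1, -8.9]
opening: 0.119
```

Run:
```python
from h import *
s=r.sense();a=snap('scene','a4.png');b=snap('side','b4.png')
print(s['position'],s['contact_force'],s['clock'])
def c(d,P,w,h):
    x,y=(int(k) for k in proj(d,P)[0]);x-=w//2;y-=h//2;print(x,y)
    return cv2.resize(d['color'][y:y+h,x:x+w,::-1],(400,300),interpolation=cv2.INTER_CUBIC)
P=np.array([.5598,.1537,.32])
cv2.imwrite('pics/f.png',np.hstack([c(a,P,100,75),c(b,P,100,75)]))
```

```text
[0.56151436 0.15379965 0.34927231] [ 0.21878072  0.14436822 -8.85992516] 8.175
293 115
133 134
```

View pics/f.png

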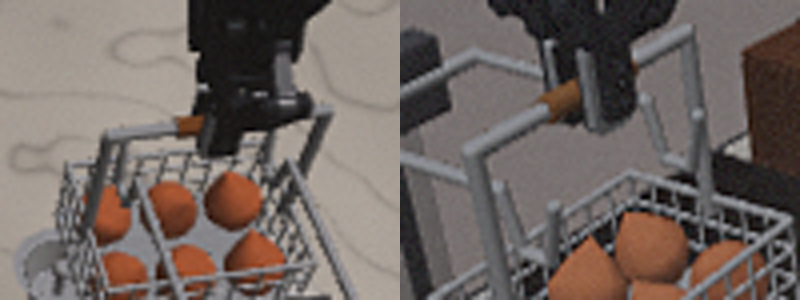

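The bar sits above both U-mouths (side view: near U at (530,240), far U at (680,150)), between the tips and the inner slopes. Lowering into the mouths and watching the force.

Request:
move_arm(
  targets=[
    {"x": -1,"y": 0,"z": -4,"wx": 0,"wy": 0,"wz": 0},
    {"x": 0,"y": 0,"z": -4,"wx": 0,"wy": 0,"wz": 0},
    {"x": 0,"y": 0,"z": -4,"wx": 0,"wy": 0,"wz": 0},
    {"x": 0,"y": 0,"z": -4,"wx": 0,"wy": 0,"wz": 0},
    {"x": 0,"y": 0,"z": -4,"wx": 0,"wy": 0,"wz": 0},
    {"x": 0,"y": 0,"z": -4,"wx": 0,"wy": 0,"wz": 0},
    {"x": 0,"y": 0,"z": -3,"wx": 0,"wy": 0,"wz": 0},
    {"x": 0,"y": 0,"z": 0,"wx": 0,"wy": 0,"wz": 0},
  ],
)

```text
clock: 9.28
position: [0.5596, 0.1537, 0.3203]
ee_rot: [[0.065, -0.002, 0.998], [-0.998, -0.0, 0.065], [0.0, -1.0, -0.002]]
contact_force: [0.3, -0.6, -8.2]
opening: 0.114
```

Request:
move_arm(
  targets=[
    {"x": 0.5,"y": 0,"z": -2,"wx": 0,"wy": -0.1,"wz": 0},
    {"x": 0.5,"y": 0,"z": -3,"wx": 0,"wy": 0,"wz": 0},
    {"x": 0,"y": 0,"z": -3,"wx": 0,"wy": 0,"wz": 0},
    {"x": 0,"y": 0,"z": -3,"wx": 0,"wy": 0,"wz": 0},
    {"x": 0,"y": 0,"z": -3,"wx": 0,"wy": 0,"wz": 0},
    {"x": 0,"y": 0,"z": 0,"wx": 0,"wy": 0,"wz": 0},
  ],
)

```text
clock: 10.02
position: [0.5608, 0.1538, 0.3054]
ee_rot: [[0.065, 0.0, 0.998], [-0.998, -0.0, 0.065], [0.0, -1.0, 0.0]]
contact_force: [0.2, 0.5, -9.4]
opening: 0.116
```

Run:
```python
from h import *
s=r.sense();b=snap('side','b5.png')
print(s['position'],s['contact_force'],s['clock'])
x,y=133,134
cv2.imwrite('pics/g.png',cv2.resize(b['color'][y:y+75,x:x+100,::-1],(800,600),interpolation=cv2.INTER_CUBIC))
```

```text
[0.56078798 0.15375182 0.30539185] [ 0.17394485  0.48646951 -9.42926003] 10.025
```

View pics/g.png

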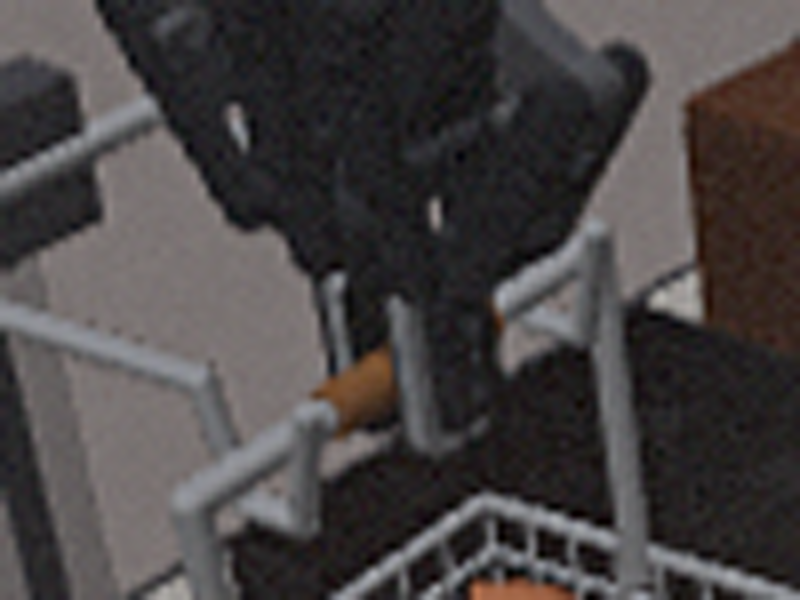

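Near prong: the bar lies inside the U, between tip (315,415) and slope (210,380). The far one matches. Lowering slowly onto the hook.

Request:
move_arm(
  targets=[
    {"x": 0,"y": 0,"z": -2,"wx": 0,"wy": 0,"wz": 0},
    {"x": 0,"y": 0,"z": -2,"wx": 0,"wy": 0,"wz": 0},
    {"x": 0,"y": 0,"z": -2,"wx": 0,"wy": 0,"wz": 0},
    {"x": 0,"y": 0,"z": -3,"wx": 0,"wy": 0,"wz": 0},
    {"x": 0,"y": 0,"z": -3,"wx": 0,"wy": 0,"wz": 0},
    {"x": 0,"y": 0,"z": -3,"wx": 0,"wy": 0,"wz": 0},
    {"x": 0,"y": 0,"z": -3,"wx": 0,"wy": 0,"wz": 0},
    {"x": 0,"y": 0,"z": -3,"wx": 0,"wy": 0,"wz": 0},
    {"x": 0,"y": 0,"z": 0,"wx": 0,"wy": 0,"wz": 0},
    {"x": 0,"y": 0,"z": 0,"wx": 0,"wy": 0,"wz": 0},
  ],
)

```text
clock: 11.32
position: [0.561, 0.1538, 0.284]
ee_rot: [[0.065, 0.002, 0.998], [-0.998, 0.0, 0.065], [0.0, -1.0, 0.002]]
contact_force: [-0.2, -0.5, -6.7]
opening: 0.113
```

Request:
move_arm(
  targets=[
    {"x": 0,"y": 0,"z": -3,"wx": 0,"wy": 0,"wz": 0},
    {"x": 0,"y": 0,"z": -3.5,"wx": 0,"wy": 0,"wz": 0},
    {"x": 0,"y": 0,"z": -3.5,"wx": 0,"wy": 0,"wz": 0},
    {"x": 0,"y": 0,"z": -3.5,"wx": 0,"wy": 0,"wz": 0},
    {"x": 0,"y": 0,"z": -3.5,"wx": 0,"wy": 0,"wz": 0},
    {"x": 0,"y": 0,"z": -3.5,"wx": 0,"wy": 0,"wz": 0},
    {"x": 0,"y": 0,"z": -3.5,"wx": 0,"wy": 0,"wz": 0},
    {"x": 0,"y": 0,"z": -3,"wx": 0,"wy": 0,"wz": 0},
    {"x": 0,"y": 0,"z": 0,"wx": 0,"wy": 0,"wz": 0},
    {"x": 0,"y": 0,"z": 0,"wx": 0,"wy": 0,"wz": 0},
  ],
)

```text
clock: 12.58
position: [0.561, 0.1538, 0.2562]
ee_rot: [[0.065, 0.004, 0.998], [-0.998, 0.001, 0.065], [-0.0, -1.0, 0.004]]
contact_force: [-1.7, -0.4, -4.3]
opening: 0.111
```

```bash
cat > avg.py <<'E'
from h import *
F=[];M=[];p=[]
for i in range(10):
    r.get_image('wrist'); s=r.sense(); F.append(s['contact_force']);M.append(s['torque']);p.append(s['position'])
print(np.mean(F,0),np.std(F,0),np.mean(p,0),np.mean(M,0),s['clock'])
E
python3 avg.py
```

```text
[-0.57270143 -0.43179326 -4.58620643] [0.58335274 0.52617178 0.51047085] [0.56102769 0.15381514 0.25609281] [-0.07626178  0.17347817  0.01770178] 13.075
```

Request:
move_arm(
  targets=[
    {"x": 0,"y": 0,"z": -3,"wx": 0,"wy": 0,"wz": 0},
    {"x": 0,"y": 0,"z": -4,"wx": 0,"wy": -0.1,"wz": 0},
    {"x": 0,"y": 0,"z": -4,"wx": 0,"wy": 0,"wz": 0},
    {"x": 0,"y": 0,"z": -4,"wx": 0,"wy": 0,"wz": 0},
    {"x": 0,"y": 0,"z": -4,"wx": 0,"wy": 0,"wz": 0},
    {"x": 0,"y": 0,"z": -4,"wx": 0,"wy": 0,"wz": 0},
    {"x": 0,"y": 0,"z": -4,"wx": 0,"wy": 0,"wz": 0},
    {"x": 0,"y": 0,"z": -4,"wx": 0,"wy": 0,"wz": 0},
    {"x": 0,"y": 0,"z": -4,"wx": 0,"wy": 0,"wz": 0},
    {"x": 0,"y": 0,"z": 0,"wx": 0,"wy": 0,"wz": 0},
  ],
)

```text
clock: 14.32
position: [0.5611, 0.1538, 0.2194]
ee_rot: [[0.065, 0.007, 0.998], [-0.998, 0.001, 0.065], [-0.0, -1.0, 0.007]]
contact_force: [-2.2, -1.2, -1.3]
opening: 0.115
```

Request:
move_arm(
  targets=[
    {"x": 0,"y": 0,"z": 0,"wx": 0,"wy": 0,"wz": 0},
    {"x": 0,"y": 0,"z": 0,"wx": 0,"wy": 0,"wz": 0},
  ],
)

```text
clock: 14.58
position: [0.5611, 0.1538, 0.2197]
ee_rot: [[0.065, 0.007, 0.998], [-0.998, 0.001, 0.065], [-0.0, -1.0, 0.007]]
contact_force: [-2.0, -0.9, -0.8]
opening: 0.116
```

```bash
python3 avg.py
```

```text
[-2.00345455 -0.25177182 -1.47953889] [0.3680722  0.47768335 0.39162488] [0.56105888 0.1538351  0.21961611] [-0.1227552   0.38343724 -0.00614936] 15.075
```

Request:
move_arm(
  targets=[
    {"x": -0.5,"y": 0,"z": -2,"wx": 0,"wy": 0.2,"wz": 0},
    {"x": -0.5,"y": 0,"z": -2,"wx": 0,"wy": 0.2,"wz": 0},
    {"x": -0.5,"y": 0,"z": -2,"wx": 0,"wy": 0,"wz": 0},
    {"x": 0,"y": 0,"z": -2,"wx": 0,"wy": 0,"wz": 0},
    {"x": 0,"y": 0,"z": 0,"wx": 0,"wy": 0,"wz": 0},
    {"x": 0,"y": 0,"z": 0,"wx": 0,"wy": 0,"wz": 0},
    {"x": 0,"y": 0,"z": 0,"wx": 0,"wy": 0,"wz": 0},
  ],
)

```text
clock: 15.95
position: [0.561, 0.1538, 0.2117]
ee_rot: [[0.065, 0.003, 0.998], [-0.998, 0.001, 0.065], [-0.001, -1.0, 0.003]]
contact_force: [-0.1, -1.2, -0.2]
opening: 0.119
```

```bash
python3 avg.py
```

```text
[ 0.39970947 -0.5575802  -0.38266006] [0.24259579 0.49825048 0.50128158] [0.56099218 0.15384221 0.21165086] [-0.14763954 -0.06296882  0.01148563] 16.45
```

Request:
move_arm(
  targets=[
    {"x": 0,"y": 0,"z": -2,"wx": 0,"wy": 0.1,"wz": 0},
    {"x": 0,"y": 0,"z": -2,"wx": 0,"wy": 0,"wz": 0},
    {"x": 0,"y": 0,"z": 0,"wx": 0,"wy": 0,"wz": 0},
    {"x": 0,"y": 0,"z": 0,"wx": 0,"wy": 0,"wz": 0},
    {"x": 0,"y": 0,"z": 0,"wx": 0,"wy": 0,"wz": 0},
    {"x": 0,"y": 0,"z": 0,"wx": 0,"wy": 0,"wz": 0},
  ],
)

```text
clock: 17.2
position: [0.561, 0.1539, 0.2074]
ee_rot: [[0.065, 0.001, 0.998], [-0.998, 0.001, 0.065], [-0.001, -1.0, 0.001]]
contact_force: [0.1, -1.2, -0.1]
opening: 0.115
```

```bash
python3 avg.py; python3 avg.py;python3 avg.py
```

```text
[ 0.12816382 -0.71682012 -0.13930307] [0.41412439 0.5127205  0.56476068] [0.56100197 0.15384851 0.20738563] [-0.16029429 -0.02318155  0.01803014] 17.7
[-0.40642153 -0.70449675 -0.27790527] [0.57261185 0.59254819 0.49471656] [0.5609955  0.15385458 0.20735511] [-0.14219688 -0.04473465  0.01360216] 18.2
[ 0.11065327 -0.74086104 -0.26203559] [0.55246001 0.43229497 0.46775164] [0.56100334 0.1538492  0.20736354] [-0.15187184 -0.00419254  0.0399862 ] 18.7
```

Request:
move_arm(
  targets=[
    {"x": 0,"y": -0.4,"z": -2,"wx": 0,"wy": 0,"wz": 0},
    {"x": 0,"y": 0,"z": -2,"wx": 0,"wy": 0,"wz": 0},
    {"x": 0,"y": 0,"z": 0,"wx": 0,"wy": 0,"wz": 0},
    {"x": 0,"y": 0,"z": 0,"wx": 0,"wy": 0,"wz": 0},
    {"x": 0,"y": 0,"z": 0,"wx": 0,"wy": 0,"wz": 0},
    {"x": 0,"y": 0,"z": 0,"wx": 0,"wy": 0,"wz": 0},
  ],
)

```text
clock: 19.45
position: [0.561, 0.1538, 0.2032]
ee_rot: [[0.065, 0.001, 0.998], [-0.998, 0.002, 0.065], [-0.002, -1.0, 0.001]]
contact_force: [-0.3, -0.2, 0.1]
opening: 0.113
```

```bash
python3 avg.py; python3 avg.py;python3 avg.py
```

```text
[0.12483645 0.08597155 0.18612171] [0.36636522 0.67661795 0.51573388] [0.56102099 0.15379777 0.2031844 ] [-0.03246238  0.02597684 -0.00234368] 19.95
[-0.26357174  0.05924259  0.15908591] [0.40477951 0.40124178 0.50899858] [0.56101037 0.15380143 0.20316783] [-0.03046924  0.02361309  0.01692405] 20.45
[ 0.02038476 -0.09963376  0.15936617] [0.56971016 0.5540274  0.66757952] [0.56101136 0.15379988 0.20316331] [-0.03297431  0.00760788  0.01199507] 20.95
```

Balance reached: about 0.2 N vertically and near zero sideways. One look before releasing.

Run:
```python
from h import *
b=snap('side','b6.png');a=snap('scene','a6.png')
def c(d,P,w,h):
    x,y=(int(k) for k in proj(d,P)[0]);x-=w//2;y-=h//2
    return cv2.resize(d['color'][y:y+h,x:x+w,::-1],(400,400),interpolation=cv2.INTER_CUBIC)
P=np.array([.561,.1538,.19]);cv2.imwrite('pics/k.png',np.hstack([c(a,P,110,110),c(b,P,110,110)]))
```

```text
(no output)
```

View pics/k.png

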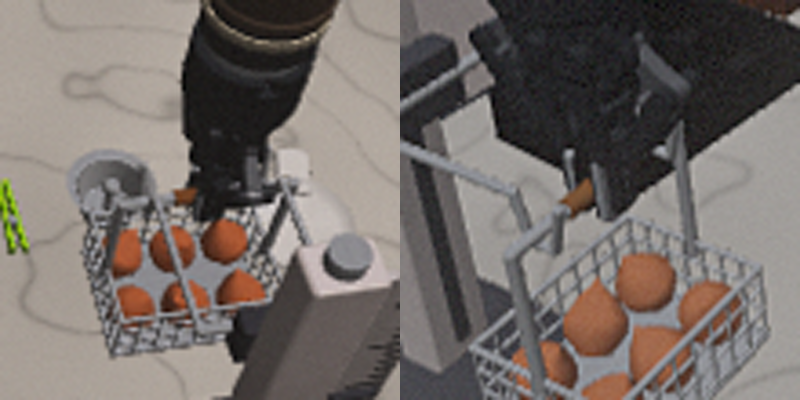

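Bar is seated in both Us and the basket is level. Opening.

Request:
move_arm(
  targets=[
    {"x": 0,"y": 0,"z": 0,"wx": 0,"wy": 0,"wz": 0},
    {"x": 0,"y": 0,"z": 0,"wx": 0,"wy": 0,"wz": 0},
    {"x": 0,"y": 0,"z": 0,"wx": 0,"wy": 0,"wz": 0},
    {"x": 0,"y": 0,"z": 0,"wx": 0,"wy": 0,"wz": 0},
  ],
  hand=50,
)

```text
clock: 21.55
position: [0.561, 0.1538, 0.2031]
ee_rot: [[0.065, 0.001, 0.998], [-0.998, 0.002, 0.065], [-0.002, -1.0, 0.001]]
contact_force: [-0.1, -0.3, 0.8]
opening: 0.586
```

```bash
python3 avg.py;  python3 avg.py
```

```text
[-0.03778074  0.23367084 -0.12106879] [0.41443411 0.24263952 0.2509529 ] [0.56103032 0.15383426 0.20310521] [ 0.00867977  0.01907847 -0.00804808] 22.05
[-0.17535758  0.22989801 -0.2363527 ] [0.39994637 0.47106571 0.56636674] [0.56102549 0.1538312  0.2030964 ] [0.01228741 0.00488998 0.01822139] 22.55
```

Released cleanly. Rising straight up, slowly at first.

Request:
move_arm(
  targets=[
    {"x": 0,"y": 0,"z": 4,"wx": 0,"wy": 0,"wz": 0},
    {"x": 0,"y": 0,"z": 8,"wx": 0,"wy": 0,"wz": 0},
    {"x": 0,"y": 0,"z": 10,"wx": 0,"wy": 0,"wz": 0},
    {"x": 0,"y": 0,"z": 12,"wx": 0,"wy": 0,"wz": 0},
    {"x": 0,"y": 0,"z": 16,"wx": 0,"wy": 0,"wz": 0},
    {"x": 0,"y": 0,"z": 16,"wx": 0,"wy": 0,"wz": 0},
    {"x": 0,"y": 0,"z": 16,"wx": 0,"wy": 0,"wz": 0},
    {"x": 0,"y": 0,"z": 16,"wx": 0,"wy": 0,"wz": 0},
    {"x": 0,"y": 0,"z": 16,"wx": 0,"wy": 0,"wz": 0},
    {"x": 0,"y": 0,"z": 8,"wx": 0,"wy": 0,"wz": 0},
  ],
)

```text
clock: 23.8
position: [0.5611, 0.1539, 0.3356]
ee_rot: [[0.065, 0.006, 0.998], [-0.998, 0.003, 0.065], [-0.003, -1.0, 0.006]]
contact_force: [0.1, -0.5, -0.7]
opening: 0.584
```

Request:
move_arm(
  targets=[
    {"x": -10,"y": 0,"z": 0,"wx": 0,"wy": 0,"wz": 0},
    {"x": -20,"y": 0,"z": 0,"wx": 0,"wy": 0,"wz": 0},
    {"x": -20,"y": 0,"z": 0,"wx": 0,"wy": 0,"wz": 0},
    {"x": -20,"y": 0,"z": 0,"wx": 0,"wy": 0,"wz": 0},
    {"x": -20,"y": 0,"z": 0,"wx": 0,"wy": 0,"wz": 0},
    {"x": -20,"y": 0,"z": 0,"wx": 0,"wy": 0,"wz": 0},
    {"x": -10,"y": 0,"z": 0,"wx": 0,"wy": 0,"wz": 0},
    {"x": 0,"y": 0,"z": 0,"wx": 0,"wy": 0,"wz": 0},
    {"x": 0,"y": 0,"z": 0,"wx": 0,"wy": 0,"wz": 0},
    {"x": 0,"y": 0,"z": 0,"wx": 0,"wy": 0,"wz": 0},
  ],
)

```text
clock: 25.05
position: [0.4336, 0.1532, 0.3324]
ee_rot: [[0.065, 0.002, 0.998], [-0.998, 0.002, 0.065], [-0.002, -1.0, 0.002]]
contact_force: [-0.2, 0.1, -0.1]
opening: 0.585
```

Run:
```python
from h import *
b=snap('side','b7.png');a=snap('scene','a7.png')
import time
for i in range(20): r.get_image('side')
b2=snap('side','b8.png');a0=np.load('pics/a.npz')['color'].astype(int)
print(r.sense()['contact_force'],r.sense()['clock'],'motion',np.abs(b2['color'].astype(int)-b['color']).mean((0,1)), np.percentile(np.abs(b2['color'].astype(int)-b['color'])[150:260,120:300],99))
cv2.imwrite('pics/z.png',np.hstack([cv2.resize(x['color'][...,::-1],(400,300),interpolation=cv2.INTER_AREA) for x in(a,b2)]))
```

```text
[-0.17064223  0.23490275 -0.09958487] 26.2 motion [2.43457031 2.53577677 2.65327962] 17.0
```

View pics/z.png

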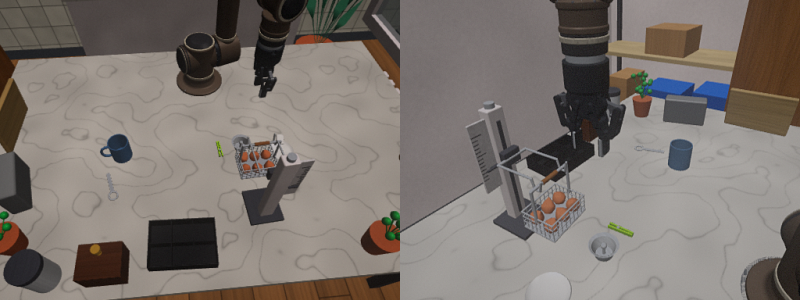

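Run:
```python
from h import *
b=np.load('pics/b8.npz')['color'].astype(int)
for i in range(20): r.get_image('side')
c=snap('side','b9.png')['color'].astype(int);D=np.abs(c-b)
print('basket',np.percentile(D[190:320,130:300],[50,99]),'bg',np.percentile(D[300:384,300:430],[50,99]),r.sense()['clock'])
print(r.job_done())
```

```text
basket [ 2. 11.] bg [2. 6.] 27.25
the job is handed in; nothing more can be done
None
```

The basket is hanging by its bail in both prongs of the scale's hook, and I handed the job in at 27.3 s of the 72 s allowed.

- **Letting down:** I lowered it at about 30 mm/s or slower. The hand's vertical force fell from about 8.9 N to 0.2 N, with about 0.1 N or less sideways. I then opened the fingers and rose straight up and away.
- **Pointer:** I worked it out from the hand's height as about 98 mm at release, under the 118 mm limit. I did not read it off the graduated plate.
- **Seating:** The picture taken before release showed the bail in both hooks. The one after backing away showed the basket still hanging and upright.
- **Other things on the sill:** The mug, peg, strainer and opener looked unmoved. I did not measure them, and the spoon rest was only partly in view at the end.
- **Pointer at rest:** This is not fully confirmed. Comparing pictures about 1 s apart, the largest pixel changes around the basket were 17 at first and 11 later, against 6 in the plain background. That could be noise on its high-contrast wires or a small fading swing.
- **Passing side force:** At about 80 mm of travel the hand felt 2 N sideways along the prongs. I shifted the hand to remove it before going lower.

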